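Let a bottle down the sloping rack and catch it

TASK

Press the gate pedal of the sloping bottle rack down so that the lying bottle is let go, and let it roll on its own, untouched, until it has passed the pair of half-way posts. Then catch it very softly, with the fingers moving along with it so that it never bumps into them, and bring it to a stop in the lower half with the fingers against it, short of the lip at the lower end, and hold it still there for about a second. Finally let it down slowly to rest against the lip, take the hand away and leave everything else alone.

Things in the scene. Friction and masses are not known exactly. Their poses are not given: they have to be found in the camera images.
- rack: Bottle rack fixed on the counter, 190 mm wide (x), 530 mm long (y). Origin on the counter under its middle; +y is uphill, the bottle rolls towards -y, z up, x roughly away from the robot. Two round rails at x = +-55 mm, tops 80 mm above the counter at y = 0, rising 60 mm per metre of +y. Side guides: inner faces x = +-91 mm, tops 18 mm above the rails. End plate at y = 268 mm.
- bottle: White plastic bottle, plain cylinder 70 mm in diameter, 160 mm long, about 0.85 kg, full of thick detergent, lying with its axis along the rack's x. Origin on the axis at mid-length; it turns about its x as it rolls. Starts at rest against the gate bar at rack y = 210 mm. Caught softly = the fingers never push it with 10 N or more; running into standing fingers gives more.
- gate (a joint): Gate travel in m: 0 = up (closed), 0.024 = pedal fully down (open, the bar below the rail tops). Bar and pedal go straight down together; friction of about 4 N keeps them where they are left, no spring. The bottle is let go at about 0.017.
- pedal_top (a point): Middle of the top of the black rubber pedal, 60 mm (x) by 44 mm (y), 10 mm thick, outside the rack on the robot's side at rack x = -150 mm, y = 180 mm. Top 131 mm above the counter when up, 107 mm when down; moves with the gate.
- posts (a point): Point between the two half-way posts (rack y = 0, 115 mm above the counter), level with the bottle's axis. Posts: 12 mm thick, on the side guides, tops 42 mm above the rails. Rolling freely from rest the bottle starts with about 0.39 m/s2 and nears 0.26 m/s with a time constant of about 0.65 s: it passes here some 1.4 s after release at about 0.21 m/s and would reach the lip at 0.25 m/s.
- lip_rest (a point): Where the bottle's axis lies when it rests against the lip at the lower end (rack y = -210 mm, 102 mm above the counter). The lip is an 8 mm bar across the rails 30 mm further downhill, its top 16 mm above the rail tops; fingertips 20 mm above the rails pass over it.
- cup: Grey measuring cup, 72 mm wide and 75 mm high, standing on the counter; origin under its middle. Leave alone.
- jar: White closed jar, 76 mm wide and 130 mm high, standing beside the low end of the rack; origin under its middle. Leave alone.
- peg_tray: Grey open tray of clothes pegs, 130 x 180 x 50 mm; origin under its middle. Leave alone.
Mind the look-alikes: they are no part of the job. Leave any purple look-alike of the bottle alone.

How it is judged:
By the outcome, as a careful person would: the job done as asked, in the order asked, and still so for the second after the job is handed in, with the robot touching nothing.
It also fails if it takes over 32 s, if anything falls off the work surface, if the arm or the gripper's body presses on something with over 40 N, if the wrist force passes 120 N, or if a joint passes its speed limit or range.

ROBOT

A 6-joint arm with a two-finger parallel gripper is mounted at the origin on the work surface. World frame = base frame: x ahead of the robot, y to its left, z up, the work surface at z = 0. Lengths are in m, angles in rad, forces in N, time in s.
With the tool pointing down it reaches from about 0.3 to 0.75 m from the base axis. Payload 8.5 kg.
Tool frame: the origin (TCP) lies midway between the tips of the shut fingers; the grasp point (between the pads) lies 19 mm behind it; z points along the fingers, y is the line along which they close (so a half turn about z gives the same grasp; the last joint's range is limited). The gripper opens to 88 mm and grips with 3 to 60 N. Pads are 18 mm wide; open, the fingers measure 123 mm over their backs; the gripper's body (75 mm by 187 mm) begins 45 mm behind the grasp point.
Start: joints at [-1.497, 0.381, 1.297, -0, 1.464, -0.215], TCP at [0.157, -0.527, 0.239] pointing down, gripper open.
Joint ranges: [-3.11, 3.11], [-0.89, 2.33], [0.22, 2.48], [-1.42, 4.56], [0.17, 2.85], [-2.88, 2.88]. Speed limits (rad/s): [2.39, 2.39, 3.14, 3.14, 3.14, 3.14].

INTERFACE

Orientations are given as a 3x3 rotation matrix whose columns are the frame's x, y, z axes.
In Python, from rig import robot, cams, models gives the robot as it stands.
- The arm moves only by the shell command python3 -m creep 'ROWS' [OPENING]. ROWS is JSON, a list of rows, each a list of 2 entries, a list of its own where there are three numbers: the shift along the world's x, y, z scaled (see below), then the turn about the world's z scaled (see below). A call has 1 to 12 rows; each row is the pose to reach, as a shift and turn from the pose commanded when the call began; what a row does not reach only later rows make up. The controller multiplies each number of a shift by 0.75 m and each number of a turn by pi/2 rad. A row lasts 1/12 s, in which the tool goes at most 41.7 mm and 7.16 degrees, less where a joint would pass 70% of its speed; a pose out of reach is approached as far as the arm can. A call with a number of a shift or a turn outside -1 to 1 is refused whole. A call with a gripper value outside its range is refused whole. OPENING is the opening, from 0 (shut) to 1 (fully open), set as the call begins (- or left out, the last holds). The fingers move at their own pace and stop on an object; the grip force is fixed at half the most. Time passes only in rows, so rows that repeat a pose let the fingers close. It gives the time, the measured TCP pose, the force, the opening and the grip force at its end, in the units of the state.
- robot.get_state(): the state, without advancing time (a new reading comes with each control period).
- cams.get_image(name): name is "side" or "top"; returns a dict with "pixels" (480x640x3 uint8, red, green, blue), "depth" (480x640 float32, m along the optical axis (not along the pixel's ray), 0 where there is no reading), "fx", "fy", "cx", "cy" (pixels), "k1" (the pictures are not rectified: a ray, as slopes to the right and down, at radius r is drawn at 1 + k1 r^2 times it, then the intrinsics apply), "position" and "rotation" of the camera in the world. Camera axes: x right, y down, z forward; pixel columns grow to the right and rows downward; lengths in m; the calibration is good to about 2 mm. A picture is of the moment at which its call begins.
- robot.close_job(): hands the job in; it is judged then, once.
Trained networks look in a picture, given as the dict that the camera call returned (one of the last four; its "shot" number tells which), for a name from the list of things; names that differ only in an ending like _2 or _b are one class to them, and where a whole thing is asked for, a point or a joint stands for the part that bears it (a point fixed in the world has none). Each returns a list of dicts, best first, with "confidence" (0 to 1); they miss things now and then, are a little off and sometimes report something else, mostly with a low value. They report only what shows in the picture. A call takes as long as a camera call. They do not tell look-alikes from the thing itself.
- models.recognise(label, picture): "extent" ([centre column, centre row, width, height] in pixels, round what is visible of it).
The state is a dict: "clock": time; "joints": joint angles; "qd": joint speeds; "effort": joint torques, N m; "tcp_pos": TCP position; "tcp_rot": TCP orientation; "force": force on the tool from outside, world axes, zero at the start; "torque": the same for the moment, N m; "width": finger opening in m; "grip_force": force on a finger pad.
Only numpy, scipy, OpenCV 4.12 (cv2) and the standard library are available. Lean on these libraries where they do the work, as an engineer would, in place of code of your own. Each camera call takes 0.05 s, during which the arm holds its last target. There are 200 camera calls.

## Working session

There is one attempt and no reset: what is moved stays moved. The work goes in short steps, Python scripts to look and compute and a shell command to move; the robot and the scene stay as the last step left them, time stands still between calls to the robot, and variables do not carry over. Pictures are saved under pics/ and viewed, at most 10 in all, crops included, and the job is handed in when it is done.

```bash
ls; mkdir -p pics
python3 - <<'E'
from rig import robot,cams,models
import cv2,json
s=robot.get_state();print(s['clock'],s['tcp_pos'],s['tcp_rot'],s['force'],s['width'])
for n in("side","top"):
    p=cams.get_image(n);cv2.imwrite(f'pics/{n}0.png',p['pixels'][:,:,::-1])
    print(n,p['position'],p['rotation'],p['fx'],p['cx'],p['cy'],p['k1'])
    for l in("rack","bottle","gate","pedal_top","cup","jar","peg_tray"):
        print(l,[( [round(float(x)) for x in d['extent']],round(d['confidence'],2)) for d in models.recognise(l,p)])
print(robot.get_state()['clock'])
E
```

```text
pics
0.0 [ 0.15662003 -0.52694406  0.23816017] [[ 9.58586254e-01  2.84802354e-01 -1.11216374e-04]
 [ 2.84802223e-01 -9.58585263e-01  1.41003530e-03]
 [ 2.94970997e-04 -1.38331513e-03 -9.99999000e-01]] [-0.47334287 -0.78972153  0.88497871] 0.08822384818551884
side [-0.07505787  0.89369697  1.29436625] [[-0.82726459 -0.41751405  0.37591928]
 [-0.56165543  0.598793   -0.57095545]
 [ 0.01328409 -0.68346833 -0.72985928]] 545.4109627206856 322.85596277440766 238.27536469113986 -0.05072115894234841
rack [([290, 269, 177, 148], 0.77)]
bottle [([348, 325, 49, 55], 0.8), ([242, 282, 56, 50], 0.65), ([172, 341, 52, 64], 0.59)]
gate [([287, 308, 33, 26], 0.56)]
pedal_top [([285, 308, 26, 31], 0.95)]
cup []
jar [([388, 170, 25, 39], 0.89), ([239, 387, 72, 86], 0.74)]
peg_tray [([240, 386, 75, 79], 0.78)]
top [ 0.32333493 -0.0423551   1.38130222] [[ 0.02676366 -0.98869199  0.1475529 ]
 [-0.99935284 -0.02291411  0.02772797]
 [-0.02403337 -0.14819951 -0.98866541]] 461.297250544022 320.64404569826644 235.78998904816814 -0.07824862675358445
rack [([307, 212, 199, 105], 0.61)]
bottle [([175, 180, 57, 37], 0.68), ([235, 197, 33, 58], 0.65), ([271, 302, 61, 27], 0.59), ([303, 217, 203, 104], 0.48)]
gate [([238, 230, 23, 59], 0.91)]
pedal_top [([236, 222, 31, 77], 0.58)]
cup [([459, 294, 33, 26], 0.75)]
jar [([476, 232, 31, 32], 0.73)]
peg_tray [([172, 254, 70, 59], 0.92)]
0.8
```

View pics/top0.png

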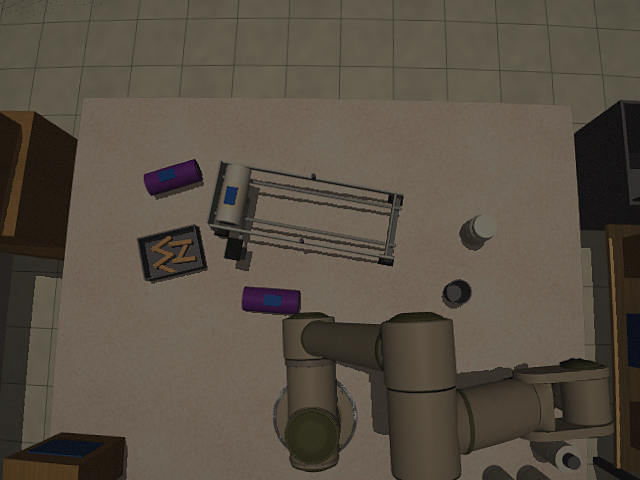

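View pics/side0.png

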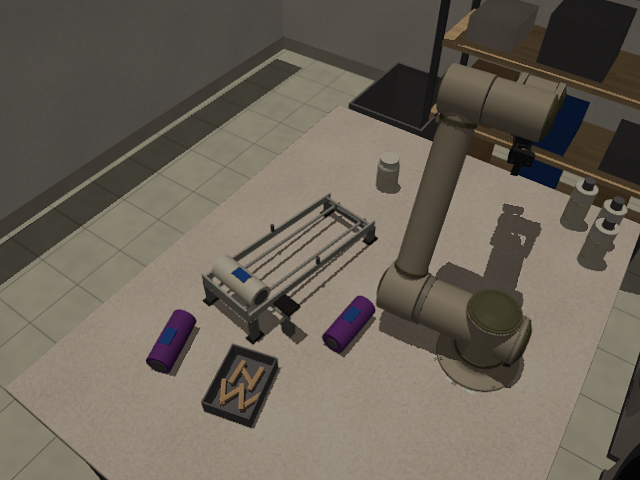

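The bottle meant is the white one lying in the rack: top (235,195), side (240,281). The purple cylinders at top (173,177) and (271,300) are look-alikes. The jar is at top (478,231), the cup at (457,293) and the peg tray at (172,252). Next I'll make an enlarged crop of each view.

```bash
cat > h.py <<'E'
import numpy as np,cv2,pickle
def ray(p,u,v):
    a=np.array([(u-p['cx'])/p['fx'],(v-p['cy'])/p['fy']],float);r=a.copy()
    for _ in range(20): r=a/(1+p['k1']*(r@r))
    return p['rotation']@np.array([r[0],r[1],1.])
def proj(p,X):
    c=(np.asarray(X)-p['position'])@p['rotation'];r=c[...,:2]/c[...,2:]
    r=r*(1+p['k1']*(r**2).sum(-1,keepdims=True))
    return r*[p['fx'],p['fy']]+[p['cx'],p['cy']]
def tri(p,a,q,b):
    d,e=ray(p,*a),ray(q,*b)
    s=np.linalg.lstsq(np.c_[d,-e],q['position']-p['position'],rcond=None)[0]
    A,B=p['position']+s[0]*d,q['position']+s[1]*e
    return (A+B)/2,np.linalg.norm(A-B)
def cloud(p):
    H,W=p['depth'].shape;u,v=np.meshgrid(np.arange(W),np.arange(H))
    a=np.stack([(u-p['cx'])/p['fx'],(v-p['cy'])/p['fy']],-1);r=a.copy()
    for _ in range(20): r=a/(1+p['k1']*(r**2).sum(-1,keepdims=True))
    d=p['depth'][...,None]
    return np.concatenate([r*d,d],-1)@p['rotation'].T+p['position']
E
python3 - <<'E'
from rig import robot,cams
import pickle,cv2,numpy as np
from h import *
P={n:cams.get_image(n) for n in("side","top")}
pickle.dump(P,open('P.pkl','wb'))
t=P['top']['pixels'][150:275,200:410,::-1];cv2.imwrite('pics/tc.png',cv2.resize(t,None,fx=3.8,fy=3.8,interpolation=cv2.INTER_CUBIC))
t=P['side']['pixels'][185:345,195:385,::-1];cv2.imwrite('pics/sc.png',cv2.resize(t,None,fx=3.7,fy=3.7,interpolation=cv2.INTER_CUBIC))
C=cloud(P['top'])
for u,v in[(235,195),(225,215),(476,230),(457,290),(320,140),(320,290),(235,243),(271,300),(172,252),(173,177)]:print(u,v,C[v,u].round(3))
E
```

```text
235 195 [0.612 0.228 0.164]
225 215 [0.557 0.253 0.161]
476 230 [ 0.536 -0.434  0.131]
457 290 [ 0.376 -0.413  0.003]
320 140 [ 0.834  0.007 -0.001]
320 290 [ 0.366 -0.006  0.004]
235 243 [0.484 0.227 0.135]
271 300 [0.332 0.13  0.069]
172 252 [0.466 0.442 0.023]
173 177 [0.685 0.439 0.072]
```

View pics/tc.png

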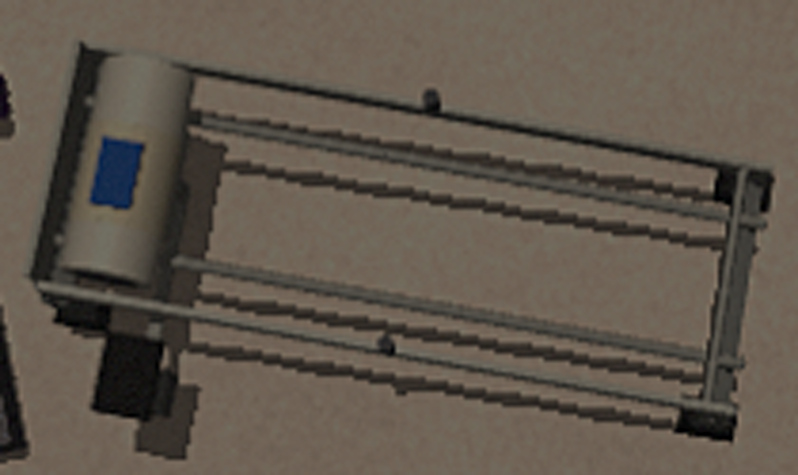

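View pics/sc.png

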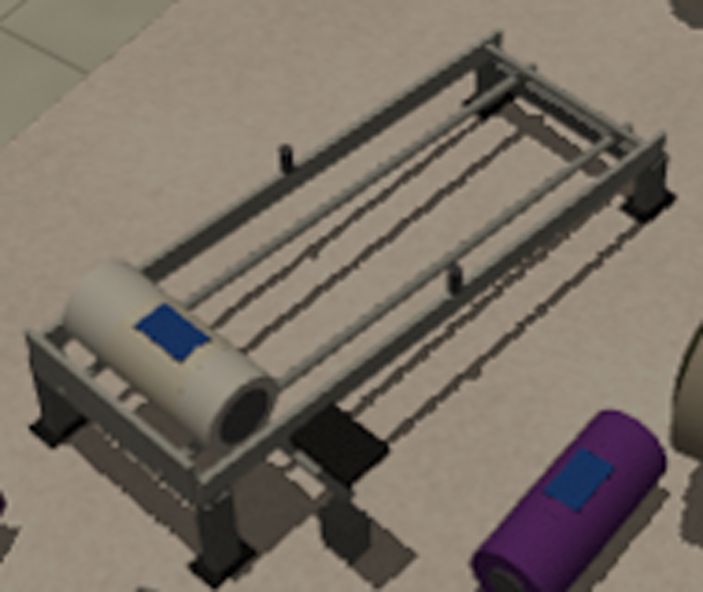

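The crops show:
- **Bottle:** white, against the gate bar. It fits the description, because it lies on the rack's rails.
- **Posts:** tops at crop (431,93) and (387,340) in the top view, (286,149) and (456,267) in the side view.
- **Pedal:** black, centred near top crop (128,377) and side crop (338,444).

Next I'll fit the rack pose.

```bash
cat > fit.py <<'E'
import pickle
from h import *
from scipy.optimize import least_squares
P=pickle.load(open('P.pkl','rb'))
T=lambda x,y:(200+(x+.5)/3.8-.5,150+(y+.5)/3.8-.5)
S=lambda x,y:(195+(x+.5)/3.7-.5,185+(y+.5)/3.7-.5)
t,s=P['top'],P['side']
pts=[((.093,0,.122),T(431,93),S(286,147)),((-.093,0,.122),T(387,338),S(456,264)),((-.150,.180,.131),T(128,376),S(338,443)),
 ((.093,.268,.114),T(84,45),S(32,335)),((-.093,.268,.114),T(36,282),S(200,488)),((.093,-.265,.082),T(770,172),S(499,38)),((-.093,-.265,.082),T(736,408),S(661,138))]
for X,a,b in pts: print(X,*[np.round(v,4) for v in tri(t,a,s,b)])
L=np.array([p[0] for p in pts])
def W(q,L=L):
    c,n=np.cos(q[2]),np.sin(q[2]);return np.c_[L[:,0]*c-L[:,1]*n+q[0],L[:,0]*n+L[:,1]*c+q[1],L[:,2]+q[3]]
f=lambda q:np.r_[(proj(t,W(q))-[p[1] for p in pts]).ravel(),(proj(s,W(q))-[p[2] for p in pts]).ravel()]
r=least_squares(f,[.6,.03,0,0],loss='soft_l1');print(r.x.round(4),np.round(r.fun,1))
for y in(.21,.0,-.1,-.15,-.21):print(y,W(r.x,np.array([[0,y,.115+.06*y]])).round(4))
print('pedal',W(r.x,np.array([[-.15,.18,.131]])))
np.save('q.npy',r.x)
C=cloud(t);m=(C[...,2]>.14)&(C[...,2]<.2)&(abs(C[...,0]-.61)<.1)&(abs(C[...,1]-.23)<.08);B=C[m];print(m.sum(),B.mean(0),B[:,2].max(), )
d=B[B[:,2]>np.percentile(B[:,2],60)][:,:2];u,sv,v=np.linalg.svd(d-d.mean(0));print('ridge',d.mean(0),v[0])
E
python3 fit.py
```

```text
(0.093, 0, 0.122) [0.6857 0.0188 0.1245] 0.0008
(-0.093, 0, 0.122) [0.5008 0.045  0.1256] 0.0021
(-0.15, 0.18, 0.131) [0.4704 0.2333 0.1277] 0.0025
(0.093, 0.268, 0.114) [0.7201 0.2819 0.123 ] 0.0015
(-0.093, 0.268, 0.114) [0.5393 0.3099 0.1072] 0.0024
(0.093, -0.265, 0.082) [ 0.6459 -0.2391  0.0716] 0.0031
(-0.093, -0.265, 0.082) [ 0.4633 -0.214   0.0706] 0.0014
[ 0.5931  0.0329 -0.146  -0.0044] [-0.   1.  -0.2  0.7  0.1 -0.5  0.2 -0.2 -0.6 -0.   1.4 -1.2  0.8 -0.2
  0.1  1.8 -0.7  2.   0.5  0.2 -0.7  3.1 -1.1 -0.4  1.  -1.9  0.9 -1.7]
0.21 [[0.6236 0.2406 0.1232]]
0.0 [[0.5931 0.0329 0.1106]]
-0.1 [[ 0.5785 -0.0661  0.1046]]
-0.15 [[ 0.5712 -0.1155  0.1016]]
-0.21 [[ 0.5625 -0.1749  0.098 ]]
pedal [[0.47083708 0.23277742 0.12660848]]
1281 [0.61672406 0.23709075 0.15703833] 0.17108219100240651
ridge [0.61700402 0.24043894] [-0.98679043  0.16200198]
```

Rack fit: origin (0.593, 0.032), yaw −0.146, heights consistent with the text to 3 mm. The pedal is at (0.471, 0.233). Fingers shut, I'll travel to above the pedal with the closing line along rack x.

```bash
python3 -m creep '[[[0.25,0.61,0],0.723],[[0.25,0.61,0],0.723],[[0.25,0.61,0],0.723],[[0.25,0.61,0],0.723],[[0.25,0.61,0],0.723],[[0.25,0.61,0],0.723],[[0.25,0.61,0],0.723],[[0.25,0.61,0],0.723],[[0.25,0.61,0],0.723],[[0.25,0.61,0],0.723],[[0.25,0.61,0],0.723],[[0.25,0.61,0],0.723]]' 0; python3 -c "
from rig import robot
s=robot.get_state();print(s['clock'],s['joints'],s['qd'],s['tcp_rot'])"
```

```text
clock: 1.9
tcp_pos: [0.3444, -0.0674, 0.2391]
tcp_rot: [[0.146, 0.989, 0.001], [0.989, -0.146, -0.0], [-0.0, 0.001, -1.0]]
force: [1.3, -1.5, -0.1]
width: 0.0101
grip_force: 0.0
1.9 [-5.34813177e-01  2.03840347e-02  1.77307265e+00  2.25200797e-04
  1.34710777e+00 -3.88837411e-01] [ 1.28021566  0.13765333 -0.1428425  -0.00292343 -0.00130199  1.26567842] [[ 1.45507293e-01  9.89356677e-01  9.96546056e-04]
 [ 9.89357161e-01 -1.45507027e-01 -3.35125412e-04]
 [-1.86554110e-04  1.03470317e-03 -9.99999447e-01]]
```

```bash
python3 -m creep '[[[0.153,0.406,-0.09],0],[[0.153,0.406,-0.09],0],[[0.153,0.406,-0.09],0],[[0.153,0.406,-0.09],0],[[0.153,0.406,-0.09],0],[[0.153,0.406,-0.09],0],[[0.153,0.406,-0.09],0],[[0.153,0.406,-0.09],0],[[0.153,0.406,-0.09],0],[[0.153,0.406,-0.09],0]]' 0
python3 - <<'E'
from rig import cams
import cv2,pickle
P={n:cams.get_image(n) for n in("side","top")};pickle.dump(P,open('P1.pkl','wb'))
a=cv2.resize(P['side']['pixels'][185:345,195:385,::-1],None,fx=2.8,fy=2.8);b=cv2.resize(P['top']['pixels'][150:310,200:300,::-1],None,fx=2.8,fy=2.8)
cv2.imwrite('pics/p1.png',cv2.hconcat([a,b]))
E
```

```text
clock: 2.73
tcp_pos: [0.4587, 0.2361, 0.1704]
tcp_rot: [[0.143, 0.99, -0.001], [0.99, -0.143, -0.0], [-0.001, -0.001, -1.0]]
force: [-0.3, -0.5, 1.3]
width: 0.0002
grip_force: 0.0
```

View pics/p1.png

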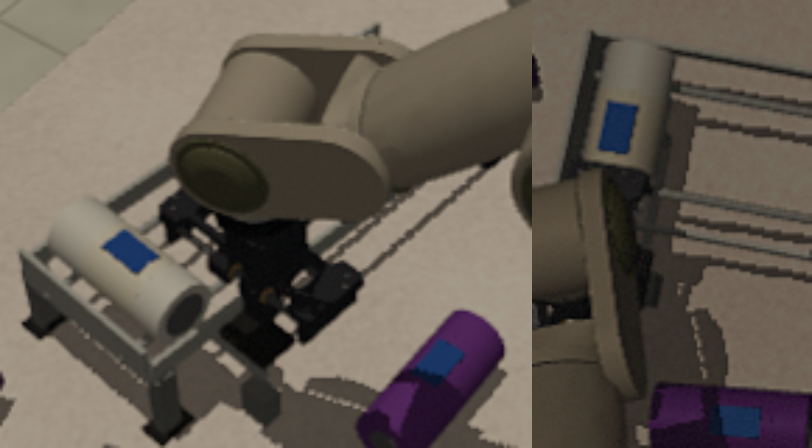

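The closed fingers hang over the pedal, at left-panel (260,340). First a partial press, short of release.

```bash
python3 -m creep '[[[0,0,-0.03],0],[[0,0,-0.05],0],[[0,0,-0.06],0],[[0,0,-0.067],0],[[0,0,-0.067],0]]' 0
```

```text
clock: 3.25
tcp_pos: [0.4588, 0.234, 0.121]
tcp_rot: [[0.147, 0.989, -0.0], [0.989, -0.147, -0.0], [-0.0, -0.0, -1.0]]
force: [-0.0, -0.4, -0.5]
width: 0.0004
grip_force: 0.0
```

The contact force is small, consistent with friction. Next: the tracker, tested on stored pictures, and the path in move units.

```bash
cat > track.py <<'E'
import numpy as np,pickle
from h import *
from scipy.optimize import least_squares
q=np.load('q.npy');c,s=np.cos(q[2]),np.sin(q[2])
EX,EY=np.array([c,s]),np.array([-s,c])
def rk(X): d=X[...,:2]-q[:2];return d@EX,d@EY
def track(p,ymin=-.3):
    C=cloud(p);ok=p['depth']>0;x,y=rk(C);h=C[...,2]-.08-.06*y
    m=ok&(abs(x)<.07)&(h>.035)&(h<.085)&(y>ymin)&(y<.26)
    Y,Hh=y[m],h[m]
    if len(Y)<40:return None,len(Y)
    y0=np.median(Y)
    f=lambda v:(np.hypot(Y-v[0],Hh-.035)-.035)/.003
    r=least_squares(f,[y0],loss='soft_l1')
    return round(r.x[0],4),len(Y),round(float(np.median(abs(r.fun)))*3,1)
E
python3 - <<'E'
from track import *
for f in('P.pkl','P1.pkl'):
    for n,p in pickle.load(open(f,'rb')).items():print(f,n,track(p,.1))
for x,y,z in[(-.162,.16,.13),(-.162,.14,.139),(-.162,.10,.139),(-.145,.065,.139),(-.12,.035,.139),(-.09,.005,.139),(-.06,-.03,.139),(-.03,-.06,.135),(0,-.085,.12),(0,-.085,.1)]:
    d=((x+.162)*EX+(y-.18)*EY)/.75;print(x,y,d.round(3),round((z-.1086)/.75,3))
print('per 10mm -y', (-.01*EY/.75).round(5), -.0006/.75)
E
```

```text
P.pkl side (np.float64(0.2102), 1067, 1.6)
P.pkl top (np.float64(0.2091), 1210, 1.5)
P1.pkl side (np.float64(0.2102), 1069, 1.6)
P1.pkl top (np.float64(0.2091), 1004, 1.5)
-0.162 0.16 [-0.004 -0.026] 0.029
-0.162 0.14 [-0.008 -0.053] 0.041
-0.162 0.1 [-0.016 -0.106] 0.041
-0.145 0.065 [ 0.    -0.155] 0.041
-0.12 0.035 [ 0.027 -0.199] 0.041
-0.09 0.005 [ 0.061 -0.245] 0.041
-0.06 -0.03 [ 0.094 -0.297] 0.041
-0.03 -0.06 [ 0.128 -0.342] 0.035
0 -0.085 [ 0.162 -0.381] 0.015
0 -0.085 [ 0.162 -0.381] -0.011
per 10mm -y [-0.00194 -0.01319] -0.0007999999999999999
```

```bash
python3 -m creep '[[[0,0,-0.006],0],[[0,0,-0.012],0],[[0,0,-0.017],0]]' 0
python3 - <<'E'
from track import *
from rig import cams
p=cams.get_image('side');print(track(p,.05))
x,y=rk(cloud(p))
C=cloud(p);m=(abs(x+.135)<.008)&(abs(y-.195)<.004)
print('pedal z',C[m][:,2].round(3)[:12])
E
```

```text
clock: 3.5
tcp_pos: [0.4594, 0.2346, 0.1085]
tcp_rot: [[0.146, 0.989, 0.002], [0.989, -0.146, -0.0], [0.0, 0.002, -1.0]]
force: [1.0, -1.9, 3.7]
width: 0.0003
grip_force: 1.6
(np.float64(0.1805), 877, 1.7)
pedal z [0.397 0.39  0.391 0.395 0.385 0.391 0.393 0.392 0.384 0.393 0.381 0.216]
```

```bash
python3 -m creep '[[[-0.004,-0.026,0.029],0],[[-0.008,-0.053,0.041],0],[[-0.016,-0.106,0.041],0],[[0,-0.155,0.041],0],[[0.027,-0.199,0.041],0],[[0.061,-0.245,0.041],0],[[0.094,-0.297,0.037],0],[[0.128,-0.342,0.03],0],[[0.162,-0.381,0.012],0],[[0.162,-0.381,-0.011],0]]' 1
python3 - <<'E'
from track import *
from rig import cams,robot
p=cams.get_image('side');print(p.get('shot'),track(p,-.06),rk(robot.get_state()['tcp_pos']),robot.get_state()['clock'])
pickle.dump(p,open('P2.pkl','wb'))
E
```

```text
clock: 4.38
tcp_pos: [0.5844, -0.056, 0.1003]
tcp_rot: [[0.15, 0.989, 0.006], [0.989, -0.15, -0.002], [-0.001, 0.006, -1.0]]
force: [-0.2, -0.1, 0.4]
width: 0.0651
grip_force: 0.0
8 (np.float64(0.0319), 939, 1.8) (np.float64(0.0009414022046428539), np.float64(-0.08759363582648527)) 4.4333
```

Run:
```python
from track import *
from rig import cams,robot
p=cams.get_image('side');s=robot.get_state();print(track(p,-.06),rk(s['tcp_pos']),s['clock'],s['tcp_pos'],s['width'],s['force'])
```

```text
(np.float64(0.0214), 925, 1.8) (np.float64(-0.0008495321374360938), np.float64(-0.08581419014786633)) 4.4833 [ 0.57972957 -0.05190744  0.0969664 ] 0.07308506693880351 [-1.09661376  0.22525998  0.09636985]
```

```bash
python3 -m creep '[[[0,0,0],0],[[-0.0005,-0.0033,-0.0002],0],[[-0.0027,-0.0185,-0.0011],0],[[-0.0056,-0.0383,-0.0023],0],[[-0.0086,-0.0587,-0.0036],0],[[-0.0116,-0.0791,-0.0048],0],[[-0.0146,-0.0996,-0.006],0],[[-0.0173,-0.1174,-0.0071],0],[[-0.0194,-0.1319,-0.008],0],[[-0.0211,-0.1438,-0.0087],0],[[-0.0225,-0.153,-0.0093],0],[[-0.0235,-0.1596,-0.0097],0]]' 1; python3 -m creep '[[[-0.0006,-0.004,-0.0002],0],[[-0.0008,-0.0053,-0.0003],0],[[-0.0008,-0.0053,-0.0003],0]]' 1
python3 - <<'E'
from track import *
from rig import cams,robot
p=cams.get_image('side');s=robot.get_state();y=rk(s['tcp_pos']);print(track(p,y[1]+.012),y,s['clock'],s['tcp_pos'],s['width'],s['force'])
pickle.dump(p,open('P3.pkl','wb'))
E
```

```text
clock: 5.48
tcp_pos: [0.5626, -0.1713, 0.0928]
tcp_rot: [[0.146, 0.989, 0.0], [0.989, -0.146, -0.0], [-0.0, 0.0, -1.0]]
force: [0.2, -0.0, 0.4]
width: 0.0882
grip_force: 0.0
clock: 5.73
tcp_pos: [0.5622, -0.1746, 0.0925]
tcp_rot: [[0.146, 0.989, -0.0], [0.989, -0.146, -0.0], [-0.0, -0.0, -1.0]]
force: [-0.6, -1.5, 1.3]
width: 0.088
grip_force: 0.8
(np.float64(-0.1635), 834, 2.0) (np.float64(-0.0003654304502270708), np.float64(-0.20965536388366043)) 5.7833 [ 0.56219187 -0.17450149  0.0925713 ] 0.08827433351083117 [ 0.43926905 -0.9170691   0.90834114]
```

The bottle is caught at rack y ≈ −0.164, against the fingers, with forces of about 1 N. Now I hold it still.

```bash
python3 -m creep '[[[0,0,0],0],[[0,0,0],0],[[0,0,0],0],[[0,0,0],0],[[0,0,0],0],[[0,0,0],0],[[0,0,0],0],[[0,0,0],0],[[0,0,0],0],[[0,0,0],0],[[0,0,0],0],[[0,0,0],0]]' 1
python3 - <<'E'
from track import *
from rig import cams,robot
import cv2
p=cams.get_image('side');s=robot.get_state();y=rk(s['tcp_pos']);print(track(p,y[1]+.012),y,s['clock'],s['force'])
cv2.imwrite('pics/h.png',cv2.resize(p['pixels'][165:345,195:395,::-1],None,fx=3,fy=3))
E
```

```text
clock: 6.78
tcp_pos: [0.5622, -0.1746, 0.0925]
tcp_rot: [[0.146, 0.989, -0.0], [0.989, -0.146, 0.0], [0.0, -0.0, -1.0]]
force: [-0.8, -0.5, 1.2]
width: 0.0881
grip_force: 0.8
(np.float64(-0.1632), 837, 2.0) (np.float64(-0.00037057653219899414), np.float64(-0.20976958324300102)) 6.8333 [-0.7502716  -1.17246596  1.41183183]
```

View pics/h.png

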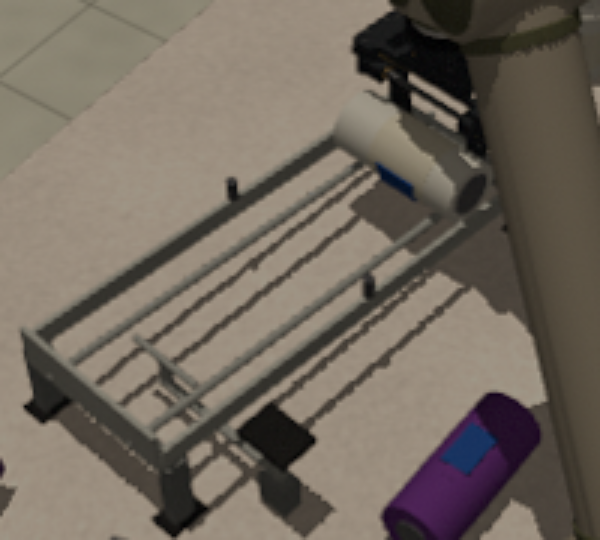

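The bottle, at crop (415,165), lies past both posts and rests on both fingers. The gate is down. Now I let it down slowly.

```bash
python3 -m creep '[[[-0.0003,-0.002,-0.0001],0],[[-0.0008,-0.005,-0.0003],0],[[-0.0012,-0.008,-0.0005],0],[[-0.0016,-0.011,-0.0007],0],[[-0.0021,-0.014,-0.0008],0],[[-0.0025,-0.017,-0.001],0],[[-0.0029,-0.02,-0.0012],0],[[-0.0034,-0.023,-0.0014],0],[[-0.0038,-0.026,-0.0016],0],[[-0.0043,-0.029,-0.0018],0],[[-0.0047,-0.032,-0.0019],0],[[-0.0051,-0.035,-0.0021],0]]' 1; python3 -m creep '[[[-0.0004,-0.003,-0.0002],0],[[-0.0009,-0.006,-0.0004],0],[[-0.0013,-0.009,-0.0005],0],[[-0.0018,-0.012,-0.0007],0],[[-0.0022,-0.015,-0.0009],0],[[-0.0026,-0.018,-0.0011],0],[[-0.0031,-0.021,-0.0013],0],[[-0.0035,-0.024,-0.0015],0],[[-0.004,-0.027,-0.0016],0],[[-0.0044,-0.03,-0.0018],0],[[-0.005,-0.034,-0.002],0],[[-0.0056,-0.038,-0.0022],0]]' 1
python3 - <<'E'
from track import *
from rig import cams,robot
p=cams.get_image('side');s=robot.get_state();y=rk(s['tcp_pos']);print(track(p,y[1]+.012),y,s['clock'],s['force'],s['tcp_pos'])
E
```

```text
clock: 7.83
tcp_pos: [0.5583, -0.2011, 0.0909]
tcp_rot: [[0.146, 0.989, 0.0], [0.989, -0.146, 0.0], [0.0, 0.0, -1.0]]
force: [1.0, -0.3, 0.0]
width: 0.0881
grip_force: 0.1
clock: 8.83
tcp_pos: [0.5541, -0.2296, 0.0893]
tcp_rot: [[0.146, 0.989, 0.0], [0.989, -0.146, 0.0], [0.0, 0.0, -1.0]]
force: [-0.0, -0.1, -0.3]
width: 0.088
grip_force: 0.0
(np.float64(-0.2086), 788, 2.0) (np.float64(-0.0003234903506206463), np.float64(-0.2659188815537907)) 8.8833 [-0.92625771 -0.76860856  0.2381628 ] [ 0.55404804 -0.23017252  0.0892233 ]
```

The bottle rests on the lip and the fingers are about 11 mm clear. I withdraw a little downhill, then up.

```bash
python3 -m creep '[[[-0.002,-0.015,0.003],0],[[-0.002,-0.015,0.03],0],[[-0.002,-0.015,0.08],0],[[-0.002,-0.015,0.13],0],[[-0.002,-0.015,0.18],0],[[-0.05,-0.015,0.2],0],[[-0.1,-0.015,0.2],0],[[-0.13,-0.015,0.2],0],[[-0.13,-0.015,0.2],0],[[-0.13,-0.015,0.2],0],[[-0.13,-0.015,0.2],0]]' 1
python3 - <<'E'
from track import *
from rig import cams,robot
import cv2
P=[cams.get_image(n) for n in("side","top")];print([track(p,-.26) for p in P]);s=robot.get_state();print(s['clock'],s['force'],s['qd'].max() if hasattr(s['qd'],'max') else s['qd'])
cv2.imwrite('pics/f.png',cv2.resize(P[1]['pixels'][140:320,130:510,::-1],None,fx=2,fy=2))
E
```

```text
clock: 9.8
tcp_pos: [0.4571, -0.2412, 0.2395]
tcp_rot: [[0.146, 0.989, 0.001], [0.989, -0.146, -0.0], [-0.0, 0.001, -1.0]]
force: [0.1, 0.9, 0.9]
width: 0.0882
grip_force: 0.0
[(np.float64(-0.2082), 785, 2.0), (np.float64(-0.2104), 1238, 1.5)]
9.9 [ 0.72452746 -0.42885338  0.68385473] 0.005236609465664196
```

View pics/f.png

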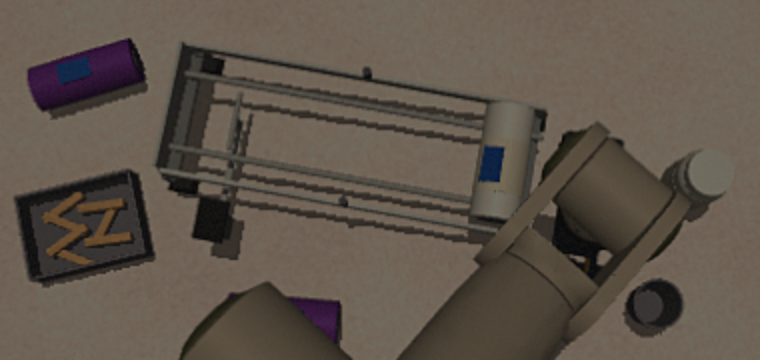

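The bottle lies against the lip at crop (503,160). The hand is clear, and the jar, cup, tray and purple bottles are undisturbed. I'm handing the job in.

```bash
python3 -c "
from rig import robot
print(robot.close_job())"
```

```text
the job is handed in; nothing more can be done
None
```

The job is handed in (no verdict was returned): the bottle was let go, rolled freely past the posts, was caught at about 1 N (read just after stopping; the contact peak was not recorded), held about 1 s, let down to rest against the lip, and the hand was withdrawn by 9.9 s.

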